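Find the loose peg of the drying stand by feel

ROBOT

A 6-joint arm with a two-finger parallel gripper is mounted at the origin on the work surface; the furniture and walls round the work are solid. World frame = base frame: x ahead of the robot, y to its left, z up, the work surface at z = 0. Lengths are in m, angles in rad, forces in N, time in s.
With the tool pointing down it reaches from about 0.35 to 0.975 m from the base axis. Payload 7.1 kg.
Tool frame: the origin (TCP) lies at the very end of the fingers, on their centre line; the grasp point (between the pads) lies 19 mm behind it (env.hold_point_z is the z of the grasp point in the tool frame, in m); z points along the fingers, y is the line along which they close (so a half turn about z gives the same grasp; the last joint's range is limited). The gripper opens to 88 mm and grips with 3 to 60 N. Pads are 20 mm wide; open, the fingers measure 115 mm over their backs; the gripper's body (75 mm by 178 mm) begins 61 mm behind the grasp point.
Start: joints at [-0.019, 0.423, 1.63, -0, 1.089, -0.019], TCP at [0.625, 0, 0.223] pointing down, gripper open.
Joint ranges: [-3, 3], [-0.9, 2.11], [0.09, 2.58], [-1.31, 4.45], [0.11, 2.69], [-2.54, 2.54]. Speed limits (rad/s): [2.39, 2.39, 3.01, 3.14, 3.14, 3.14].

INTERFACE

Orientations are given as a unit quaternion [x, y, z, w].
In Python, from workcell import env, cams gives the robot as it stands.
- The arm moves only by the shell command python3 -m creep 'ROWS' [OPENING] [FORCE]. ROWS is JSON, a list of rows, each a list of 4 numbers: the shift along the tool's x, y, z in cm, then the turn about the tool's z in rad. A call has 1 to 5 rows; each row shifts and turns the commanded pose from where the row before left it, along the tool's axes as they then stand; what a row does not reach is not made up. A row lasts 1/12 s, in which the tool goes at most 41.7 mm and 7.16 degrees, less where a joint would pass 70% of its speed; a pose out of reach is approached as far as the arm can. A call with a gripper value outside its range is refused whole. OPENING is the opening, from 0 (shut) to 1 (fully open), set as the call begins (- or left out, the last holds). The fingers move at their own pace and stop on an object; FORCE is the grip in N (left out, the last holds). Time passes only in rows, so rows that do not move let the fingers close. It gives the time, the measured TCP pose, the force, the opening and the grip force at its end, in the units of the state.
- env.observe(): the state, without advancing time (a new reading comes with each control period).
- cams.get_image(name): name is "scene" or "side" or "wrist"; returns the picture (400x640x3 uint8, red, green, blue); there is no depth.
- cams.camera_info(name): a dict with "fovy" (degrees; the focal length in pixels is half the picture's height over the tangent of half this angle, whatever the lens; pixels are square), "cx", "cy" (the principal point, pixels), "k1" (the pictures are not rectified: a ray, as slopes to the right and down, at radius r is drawn at 1 + k1 r^2 times it, then the intrinsics apply), "view" (4x4, takes a point from world to camera coordinates); the wrist camera has in their place "mount" (4x4, takes a point from camera to tool coordinates, whose origin is the TCP and whose axes are the flange's). Camera axes: x right, y up, looking along -z (the intrinsics and any distortion apply to the point x, -y, -z); pixel columns grow to the right and rows downward; lengths in m; the calibration is good to about 2 mm. A picture is of the moment at which its call begins: read the wrist's pose just before it. camera_info takes no time and is no camera call.
- env.job_done(): hands the job in; it is judged then, once.
The state is a dict: "time_s": time; "joints": joint angles; "joint_vel": joint speeds; "tau": joint torques, N m; "tcp_pos": TCP position; "eef_rot": TCP orientation; "ft_force": force on the tool from outside, world axes, zero at the start; "wrist_torque": the same for the moment, N m; "grip_width": finger opening in m; "gripper_force": force on a finger pad.
Only numpy, scipy, OpenCV 4.12 (cv2) and the standard library are available. Lean on these libraries where they do the work, as an engineer would, in place of code of your own. Each camera call takes 0.05 s, during which the arm holds its last target. There are 200 camera calls.

TASK

One of the four pegs of the drying stand sits loose in a worn socket. Wiggle the seated pegs gently side to side to feel which one rocks, rock that one well over to be sure, then pull it out and stand it foot down in the clear cup. Never force a peg, keep the cup upright, leave the sound pegs seated and do not disturb the things round about.

Things in the scene. Friction and masses are not known exactly. Their poses are not given: they have to be found in the camera images.
- stand: drying stand: fixed wooden block 80 mm (its x) by 300 mm (its y) by 68 mm high, origin at the centre of its underside. Four identical pegs stand in its top in a row along its y, 75 mm apart: peg_a, b, c, d at y = +112.5, +37.5, -37.5, -112.5 mm. Three sockets are sound and one, any of the four, is worn; nothing of this can be seen
- peg_a: wooden peg 105 mm long, first from the stand's +y end; origin at the centre of its foot's underside, z up the peg. Foot 16.4 mm across (to z 9.5), stem 13, collar 26 (z 60 to 64, rests on the stand's top), neck 14, ball knob 22 mm across centred at z 94, where to grip, lightly (5 to 12 N). Seated, its foot is 8 mm and its knob centre 102 mm above the table
- peg_b: peg like peg_a, second from the stand's +y end. A peg in a sound socket: the knob stands stiff, giving at most about 1 mm either way under 8 N; its foot is snapped in below the socket's throat, so that it cannot be pulled out (any of the four may be so)
- peg_c: peg like peg_a, third from the stand's +y end. The peg in the worn socket: the knob rocks about 6 mm either way under about 3 N, then meets the socket's wall; it lifts straight up and out, clear after 60 mm (any of the four may be the one)
- peg_d: peg like peg_a, at the stand's -y end
- cup: empty clear drinking cup, loose, upright, 81 mm across at the rim and 91 mm high, inside about 60 mm wide at the rim and 45 mm at the bottom, inner floor about 12 to 18 mm up; origin at the centre of its underside, z up
- tape: bystander, fixed in place: roll of masking tape lying flat, 98 mm across, 52 mm high; origin under its centre
- medium: bystander, fixed in place: black bottle, 45 mm across, 163 mm high; origin under its centre
- inkbottle: bystander, fixed in place: flat dark bottle, 37 by 57 by 134 mm high; origin under its centre
- sleeve: bystander, loose: foam roller sleeve lying on its side, 30 mm thick, 55 mm long along its y; origin under its centre
- brush: bystander, loose: flat paint brush lying on the table, 170 mm long along its y, 11 mm high; origin under its centre
Things that resemble listed ones, but are neither listed nor needed, are in the scene too. What is shaped like the peg_a but red or yellow is not meant. Leave any green or purple look-alike of the peg_b alone.

How it is judged:
On the way, in this order (a step that is already met when the one before it is completed fails the run):
1. the loose peg, still down in its socket, has been rocked to the side by more than 2.3 degrees (((angle between peg_a's own z axis and vertical above 0.04 rad and z of peg_a in the frame of stand between 0.002 and 0.012 m) or (angle between peg_b's own z axis and vertical above 0.04 rad and z of peg_b in the frame of stand between 0.002 and 0.012 m) or (angle between peg_c's own z axis and vertical above 0.04 rad and z of peg_c in the frame of stand between 0.002 and 0.012 m) or (angle between peg_d's own z axis and vertical above 0.04 rad and z of peg_d in the frame of stand between 0.002 and 0.012 m))), for 0.1 s.
2. a peg has been pulled clear of the stand (z of any of peg_a, peg_b, peg_c, peg_d in the frame of stand above 0.075 m), for 0.1 s.
At the end, for the whole second after the job is handed in: The loose peg stands at rest in the cup, foot down (foot within 35 mm of the cup's axis and less than 40 mm above its underside, leaning less than 45 degrees), the other three are seated in the stand (foot 2 to 12 mm above the table), and the cup is upright and at rest ((((horizontal distance between peg_a and cup below 0.035 m and z of peg_a in the frame of cup below 0.04 m and angle between peg_a's own z axis and vertical below 0.8 rad and linear speed of peg_a below 0.03 m/s) and z of peg_b in the frame of stand between 0.002 and 0.012 m and z of peg_c in the frame of stand between 0.002 and 0.012 m and z of peg_d in the frame of stand between 0.002 and 0.012 m) or ((horizontal distance between peg_b and cup below 0.035 m and z of peg_b in the frame of cup below 0.04 m and angle between peg_b's own z axis and vertical below 0.8 rad and linear speed of peg_b below 0.03 m/s) and z of peg_a in the frame of stand between 0.002 and 0.012 m and z of peg_c in the frame of stand between 0.002 and 0.012 m and z of peg_d in the frame of stand between 0.002 and 0.012 m) or ((horizontal distance between peg_c and cup below 0.035 m and z of peg_c in the frame of cup below 0.04 m and angle between peg_c's own z axis and vertical below 0.8 rad and linear speed of peg_c below 0.03 m/s) and z of peg_a in the frame of stand between 0.002 and 0.012 m and z of peg_b in the frame of stand between 0.002 and 0.012 m and z of peg_d in the frame of stand between 0.002 and 0.012 m) or ((horizontal distance between peg_d and cup below 0.035 m and z of peg_d in the frame of cup below 0.04 m and angle between peg_d's own z axis and vertical below 0.8 rad and linear speed of peg_d below 0.03 m/s) and z of peg_a in the frame of stand between 0.002 and 0.012 m and z of peg_b in the frame of stand between 0.002 and 0.012 m and z of peg_c in the frame of stand between 0.002 and 0.012 m)) and angle between cup's own z axis and vertical below 0.1 rad and linear speed of cup below 0.03 m/s); the robot touches nothing.
It fails at once if a peg is forced: the forces of the fingers on it, grip and push added up, pass 40 N (contact force between the fingers and peg_a above 40 N or contact force between the fingers and peg_b above 40 N or contact force between the fingers and peg_c above 40 N or contact force between the fingers and peg_d above 40 N).
It fails at once if the cup is tipped by more than 20 degrees (angle between cup's own z axis and vertical above 0.35 rad).
It fails at once if the foam sleeve or the brush is moved by more than 30 mm (distance of any of sleeve, brush from where it was at the start of the episode above 0.03 m).
It fails at once if the tape roll, the black bottle or the flat bottle is pressed by the robot with more than 10 N (contact force between any of the arm, the fingers and tape above 10 N or contact force between any of the arm, the fingers and medium above 10 N or contact force between any of the arm, the fingers and inkbottle above 10 N).
It also fails if it takes over 61 s, if anything falls off the work surface, if the arm or the gripper's body presses on something with over 40 N, if the wrist force passes 120 N, or if a joint passes its speed limit or range.

## Working session

There is one attempt and no reset: what is moved stays moved. The work goes in short steps, Python scripts to look and compute and a shell command to move; the robot and the scene stay as the last step left them, time stands still between calls to the robot, and variables do not carry over. Pictures are saved under pics/ and viewed, at most 10 in all, crops included, and the job is handed in when it is done.

```bash
mkdir -p pics; cat > h.py <<'E'
import numpy as np, cv2
from workcell import env, cams
from scipy.spatial.transform import Rotation as R
def setup(n):
    i=cams.camera_info(n); f=200/np.tan(np.radians(i['fovy'])/2)
    K=np.array([[f,0,i['cx']],[0,f,i['cy']],[0,0,1]]); D=np.array([i['k1'],0,0,0,0.])
    if n=='wrist':
        s=env.observe(); T=np.eye(4); T[:3,:3]=R.from_quat(s['eef_rot']).as_matrix(); T[:3,3]=s['tcp_pos']
        C=T@np.array(i['mount'])
    else: C=np.linalg.inv(np.array(i['view']))
    return K,D,C
def ray(c,px):
    K,D,C=c; u=cv2.undistortPoints(np.array([[px]],float),K,D)[0,0]
    d=C[:3,:3]@np.array([u[0],-u[1],-1]); return C[:3,3],d/np.linalg.norm(d)
def onz(c,px,z):
    o,d=ray(c,px); return o+d*(z-o[2])/d[2]
def tri(rs):
    A=sum(np.eye(3)-np.outer(d,d) for o,d in rs); b=sum((np.eye(3)-np.outer(d,d))@o for o,d in rs)
    return np.linalg.solve(A,b)
def proj(c,p):
    K,D,C=c; q=np.linalg.inv(C)@np.append(p,1); q=np.array([q[0],-q[1],-q[2]])
    return cv2.projectPoints(q[None],np.zeros(3),np.zeros(3),K,D)[0][0,0]
def snap(n,name):
    c=setup(n); im=cams.get_image(n)[:,:,::-1].copy(); cv2.imwrite('pics/'+name+'.png',im); np.savez('pics/'+name+'.npz',K=c[0],D=c[1],C=c[2]); return c,im
def load(name):
    z=np.load('pics/'+name+'.npz'); return (z['K'],z['D'],z['C']),cv2.imread('pics/'+name+'.png')
E
python3 - <<'E'
from h import *
for n in('scene','side','wrist'):
    c,im=snap(n,n+'0'); print(n,c[2].round(3).tolist())
a=cv2.imread('pics/scene0.png');b=cv2.imread('pics/side0.png')
print(env.observe())
E
```

```text
scene [[-0.903, 0.255, -0.347, 0.123], [-0.43, -0.519, 0.739, 0.968], [0.009, 0.816, 0.578, 0.801], [0.0, 0.0, 0.0, 1.0]]
side [[0.997, 0.037, -0.067, 0.501], [-0.077, 0.539, -0.839, -1.103], [0.005, 0.842, 0.54, 0.752], [0.0, 0.0, 0.0, 1.0]]
wrist [[1.0, -0.0, 0.001, 0.624], [0.0, 0.965, 0.264, 0.071], [-0.001, -0.264, 0.965, 0.384], [0.0, 0.0, 0.0, 1.0]]
{'time_s': 0.15, 'joints': array([-1.89969953e-02,  4.23680480e-01,  1.63051195e+00, -6.06580403e-06,
        1.08857567e+00, -1.89775116e-02]), 'joint_vel': array([-0.0011864 , -0.00364791, -0.00223583, -0.00095354, -0.00030528,
       -0.00077935]), 'tau': array([ 9.52650989e-04, -5.44981134e+01, -2.73919362e+01,  6.45430083e-02,
        2.04369903e-02, -3.19723256e-05]), 'tcp_pos': array([6.24569864e-01, 3.41049323e-05, 2.22071766e-01]), 'eef_rot': array([ 7.07112552e-01,  7.07100766e-01, -4.09552766e-04, -4.21535159e-04]), 'ft_force': array([-0.33977689,  0.49750131,  0.18476631]), 'wrist_torque': array([0.03735726, 0.00736231, 0.00059051]), 'gripper_force': 0.0, 'grip_width': 0.08793195834359065}
```

View pics/scene0.png

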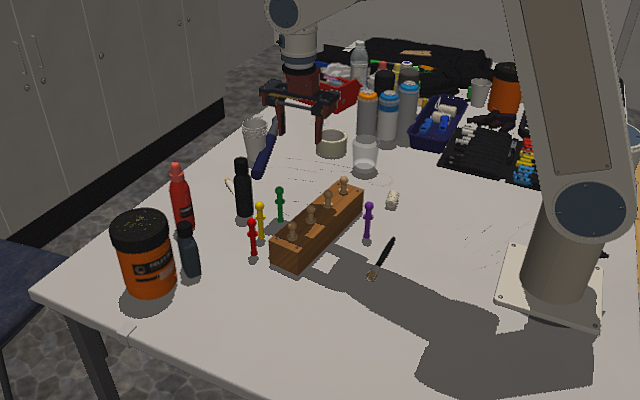

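View pics/side0.png

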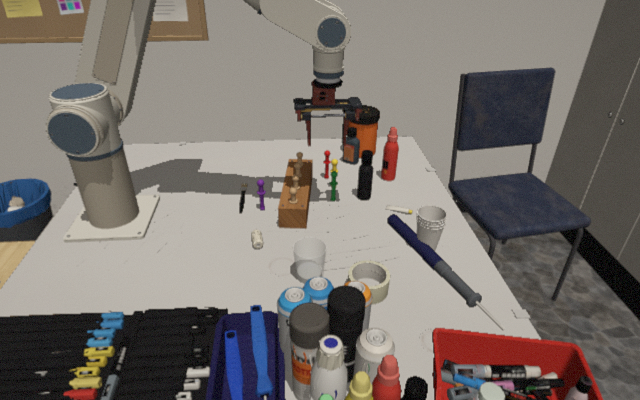

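View pics/wrist0.png

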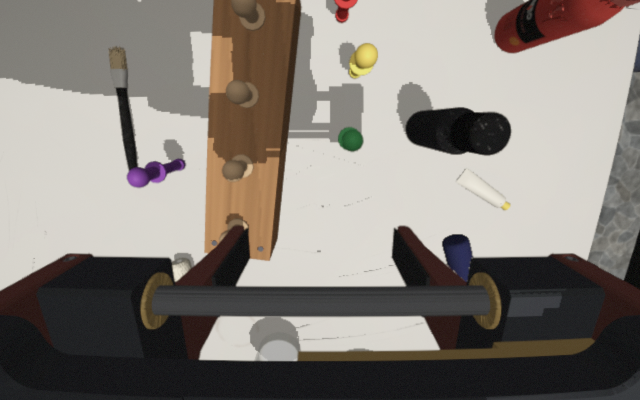

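The wrist picture shows the stand's knobs at about (244,5), (238,92) and (234,168), with the fourth by the finger at (235,228). The look-alikes are purple (138,177), green (350,139), yellow (366,55) and red (343,10). The clear cup is at scene (365,152) and side (309,258). A white textured cup at scene (255,135) is not meant. The wooden knobs are at scene (344,184), (327,199), (310,214) and (292,230). I'll check the choice in one enlarged crop.

```bash
python3 - <<'E'
from h import *
a=cv2.imread('pics/scene0.png')[125:275,255:405];b=cv2.imread('pics/side0.png')[140:290,235:385]
cv2.imwrite('pics/crop1.png',np.hstack([cv2.resize(x,None,fx=2.66,fy=2.66,interpolation=cv2.INTER_CUBIC) for x in(a,b)]))
cs=setup('scene')
for p in[(344,180),(327,195),(310,211),(292,227)]: print(onz(cs,p,.102).round(3))
cw,_=load('wrist0')
for p in[(244,5),(238,92),(234,168)]: print('w',onz(cw,p,.102).round(3))
E
```

```text
[ 0.526 -0.049  0.102]
[0.537 0.031 0.102]
[0.545 0.107 0.102]
[0.554 0.179 0.102]
w [0.557 0.171 0.102]
w [0.547 0.098 0.102]
w [0.538 0.026 0.102]
```

View pics/crop1.png

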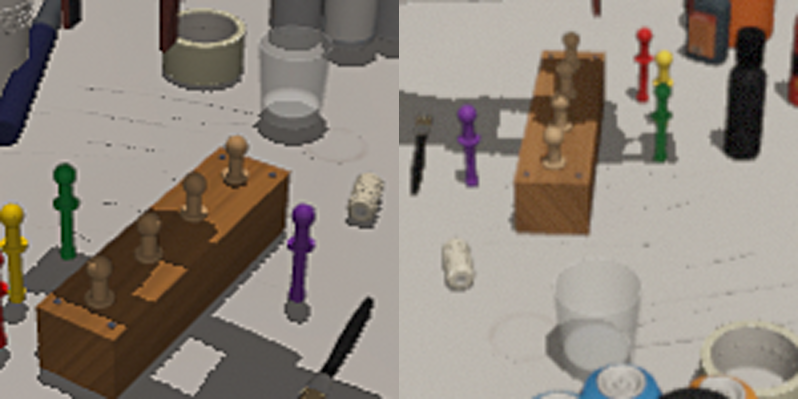

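The crop shows four wooden knobs, at scene (344,180), (328,194), (311,209), (292,226) and at side (293,191), (295,179), (299,167), (300,155). The clear cup's rim centre is at scene (366,141) and side (310,246). The coloured pegs are apart from these. Next I triangulate.

```bash
python3 - <<'E'
from h import *
cs=setup('scene');cd=setup('side');cw,_=load('wrist0')
S=[(343.7,179.5),(328.3,193.8),(311,208.8),(292.2,225.8)];D=[(292.9,190.8),(295.5,179.5),(298.9,167.4),(299.7,155)];W=[None,(234,169),(238,92),(244,5)]
for s,d,w in zip(S,D,W):
    r=[ray(cs,s),ray(cd,d)]; print('sd',tri(r).round(4), 'all',tri(r+([ray(cw,w)] if w else [])).round(4))
print('cup rim',tri([ray(cs,(366,141)),ray(cd,(309.8,246))]).round(4),onz(cs,(366,141),.091),onz(cd,(309.8,246),.091))
print('tape',onz(cs,(332,136),.052),onz(cd,(369,275),.052),'sleeve',onz(cs,(392,200),.015),'purple',onz(cs,(368,205),.1),onz(cd,(261,182),.1),'green',onz(cs,(280,190),.1),'medium',onz(cs,(242,163),.16), 'bottle group',onz(cs,(368,95),.16),onz(cs,(387,98),.16))
E
```

```text
sd [ 0.527  -0.0504  0.1024] all [ 0.527  -0.0504  0.1024]
sd [0.5375 0.0197 0.0983] all [0.5371 0.0226 0.0981]
sd [0.5498 0.0932 0.0978] all [0.5484 0.0962 0.0985]
sd [0.5568 0.1728 0.1004] all [0.5568 0.172  0.1003]
cup rim [ 0.5577 -0.2863  0.091 ] [ 0.5572047  -0.28609055  0.091     ] [ 0.55812372 -0.28605475  0.091     ]
tape [ 0.68735822 -0.3381833   0.052     ] [ 0.69165563 -0.35430465  0.052     ] sleeve [ 0.42186537 -0.1413847   0.015     ] purple [0.43379981 0.02319451 0.1       ] [0.43543139 0.00859127 0.1       ] green [0.65019603 0.05899545 0.1       ] medium [0.7447631  0.07415782 0.16      ] bottle group [ 0.61680184 -0.44667516  0.16      ] [ 0.55661005 -0.45181843  0.16      ]
```

```bash
python3 -m creep '[[-1.7,-3.2,1,0],[-1.7,-3.3,1,0],[-1.6,-3.3,1,0],[0,0,2,0.067],[0,0,2,0.067]]' 0.6 5; python3 -m creep '[[0,0,0,0],[0,0,0,0]]'; python3 - <<'E'
from h import *
c,im=snap('wrist','w1')
s=env.observe();print(s['tcp_pos'],s['ft_force'],s['grip_width'])
Rm=R.from_quat(s['eef_rot']).as_matrix();print(Rm.round(3).tolist())
for p in[(.527,-.0505,.102),(.537,.023,.102),(.547,.097,.102),(.557,.171,.102)]: print(proj(c,p).round(1), ((np.array(p)-s['tcp_pos'])@Rm*100).round(2))
E
```

```text
time_s: 0.57
tcp_pos: [0.5255, -0.0508, 0.1526]
eef_rot: [0.754, 0.656, 0.0, 0.0]
ft_force: [0.8, 0.3, 0.6]
grip_width: 0.0579
gripper_force: 0.0
time_s: 0.73
tcp_pos: [0.5264, -0.0499, 0.1521]
eef_rot: [0.752, 0.659, -0.001, -0.001]
ft_force: [0.1, 1.0, 0.5]
grip_width: 0.0528
gripper_force: 0.0
[ 0.52733106 -0.04994608  0.15299329] [-0.46994824  0.11653994 -0.42142515] 0.05266384185320865
[[0.131, 0.991, -0.0], [0.991, -0.131, 0.0], [-0.0, -0.0, -1.0]]
[321.5 216.2] [-0.06 -0.02  5.1 ]
[321.9 117.4] [7.36 0.   5.1 ]
[322.3   0.7] [14.83  0.02  5.1 ]
[ 322.7 -129.5] [22.29  0.04  5.1 ]
```

View pics/w1.png

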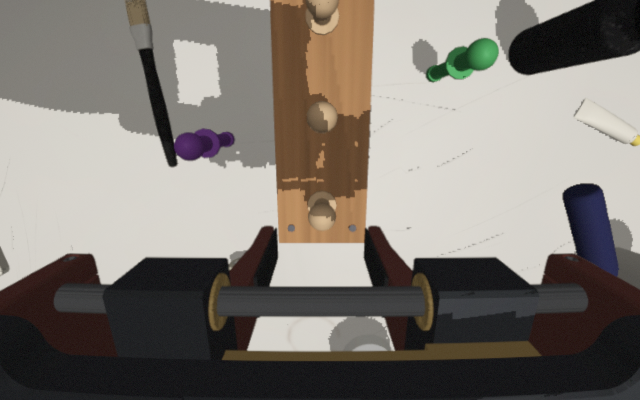

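The knobs appear at (321,217), (322,117) and (323,3), on the predicted pixels, so the alignment is good. I descend on the first one.

```bash
python3 -m creep '[[0,0,3.5,0],[0,0,3.4,0],[0,0,0,0],[0,0,0,0],[0,0,0,0]]' 0.4 5 | tail -3; python3 -m creep '[[0,0,0,0],[0,0,0,0],[0,0,0,0],[0,0,0,0],[0,0,0,0]]' 0 5; python3 -m creep '[[0,0,0,0],[0,0,0,0],[0,0,0,0],[0,0,0,0]]'
```

```text
ft_force: [1.1, 0.6, -0.3]
grip_width: 0.0353
gripper_force: 0.0
time_s: 1.62
tcp_pos: [0.5278, -0.05, 0.0852]
eef_rot: [0.753, 0.658, 0.001, 0.001]
ft_force: [-1.8, 0.4, 8.3]
grip_width: 0.0212
gripper_force: 5.0
time_s: 1.95
tcp_pos: [0.5278, -0.05, 0.0853]
eef_rot: [0.753, 0.658, 0.001, 0.001]
ft_force: [-1.4, -0.2, 7.8]
grip_width: 0.0216
gripper_force: 5.0
```

```bash
python3 -m creep '[[0.1,0,0,0],[0.1,0,0,0],[0,0,0,0],[0,0,0,0]]'; python3 -m creep '[[-0.2,0,0,0],[-0.2,0,0,0],[0,0,0,0],[0,0,0,0]]';python3 -m creep '[[0.1,0,0,0],[0.1,0,0,0],[0,0,0,0],[0,0,0,0]]'
```

```text
time_s: 2.28
tcp_pos: [0.5279, -0.0486, 0.0851]
eef_rot: [0.753, 0.658, 0.0, 0.001]
ft_force: [-1.8, -3.1, 6.0]
grip_width: 0.0214
gripper_force: 5.0
time_s: 2.62
tcp_pos: [0.5275, -0.0516, 0.0849]
eef_rot: [0.753, 0.658, 0.001, 0.0]
ft_force: [-0.5, 3.8, 6.1]
grip_width: 0.0213
gripper_force: 5.0
time_s: 2.95
tcp_pos: [0.5276, -0.0504, 0.0848]
eef_rot: [0.753, 0.658, 0.0, 0.001]
ft_force: [-1.4, -1.2, 7.0]
grip_width: 0.0214
gripper_force: 5.0
```

```bash
python3 -m creep '[[0,0.1,0,0],[0,0.05,0,0],[0,0,0,0],[0,0,0,0]]' - 6; python3 -m creep '[[0,-0.15,0,0],[0,-0.15,0,0],[0,0,0,0],[0,0,0,0]]';python3 -m creep '[[0,0.1,0,0],[0,0.05,0,0],[0,0,0,0],[0,0,0,0]]'
```

```text
time_s: 3.28
tcp_pos: [0.5279, -0.0504, 0.0847]
eef_rot: [0.753, 0.658, -0.0, -0.0]
ft_force: [-3.7, -1.2, 9.7]
grip_width: 0.0215
gripper_force: 6.0
time_s: 3.62
tcp_pos: [0.5269, -0.0501, 0.0847]
eef_rot: [0.753, 0.658, 0.001, 0.001]
ft_force: [2.0, -1.4, 6.9]
grip_width: 0.0214
gripper_force: 6.0
time_s: 3.95
tcp_pos: [0.527, -0.0501, 0.0844]
eef_rot: [0.753, 0.658, -0.0, 0.0]
ft_force: [-2.0, -0.7, 9.8]
grip_width: 0.0215
gripper_force: 6.0
```

This peg is stiff: the tool moved 1 mm under about ±4 N where I commanded 3 mm. I move to the next one.

```bash
python3 -m creep '[[0,0,0,0],[0,0,0,0],[0,0,-2,0],[0,0,-2,0],[3.7,0,0,0]]' 0.4 5|tail -3; python3 -m creep '[[3.7,0,0,0],[0,0,0,0],[0,0,2,0],[0,0,1.9,0],[0,0,0,0]]'|head -2; python3 -m creep '[[0,0,0,0],[0,0,0,0],[0,0,0,0],[0,0,0,0],[0,0,0,0]]' 0 6;  python3 -m creep '[[0,0.1,0,0],[0,0.05,0,0],[0,0,0,0],[0,0,0,0]]'; python3 -m creep '[[0,-0.15,0,0],[0,-0.15,0,0],[0,0,0,0],[0,0,0,0]]'
```

```text
ft_force: [1.1, 0.1, 0.1]
grip_width: 0.035
gripper_force: 0.0
time_s: 4.78
tcp_pos: [0.5343, 0.0234, 0.0817]
time_s: 5.2
tcp_pos: [0.5373, 0.0232, 0.0854]
eef_rot: [0.753, 0.658, 0.0, 0.0]
ft_force: [0.0, 0.9, -0.0]
grip_width: 0.0213
gripper_force: 6.0
time_s: 5.53
tcp_pos: [0.5377, 0.0232, 0.0851]
eef_rot: [0.753, 0.658, -0.0, -0.0]
ft_force: [-3.9, 1.1, 6.5]
grip_width: 0.0211
gripper_force: 6.0
time_s: 5.87
tcp_pos: [0.5365, 0.0235, 0.0852]
eef_rot: [0.753, 0.658, 0.001, 0.001]
ft_force: [1.6, -1.2, 3.5]
grip_width: 0.0214
gripper_force: 6.0
```

This one is also stiff. On to the third.

```bash
python3 -m creep '[[0,0.15,0,0],[0,0,0,0],[0,0,-2,0],[0,0,-2,0],[3.7,0,0,0]]' 0.4 5|tail -3; python3 -m creep '[[3.75,0,0,0],[0,0,0,0],[0,0,2,0],[0,0,2,0],[0,0,0,0]]'|head -2; python3 -m creep '[[0,0,0,0],[0,0,0,0],[0,0,0,0],[0,0,0,0],[0,0,0,0]]' 0 6;  python3 -m creep '[[0,0.1,0,0],[0,0.05,0,0],[0,0,0,0],[0,0,0,0]]'; python3 -m creep '[[0,-0.15,0,0],[0,-0.15,0,0],[0,0,0,0],[0,0,0,0]]'
```

```text
ft_force: [1.1, -0.3, 0.1]
grip_width: 0.035
gripper_force: 0.0
time_s: 6.7
tcp_pos: [0.5438, 0.0968, 0.0814]
time_s: 7.12
tcp_pos: [0.5472, 0.0971, 0.0854]
eef_rot: [0.753, 0.658, 0.0, 0.0]
ft_force: [0.4, -0.2, -0.7]
grip_width: 0.0215
gripper_force: 6.0
time_s: 7.45
tcp_pos: [0.5478, 0.0971, 0.0852]
eef_rot: [0.753, 0.658, -0.0, -0.0]
ft_force: [-3.9, 0.8, 6.3]
grip_width: 0.021
gripper_force: 6.0
time_s: 7.78
tcp_pos: [0.5461, 0.0974, 0.0851]
eef_rot: [0.753, 0.658, 0.001, 0.0]
ft_force: [0.4, -0.5, 4.7]
grip_width: 0.0213
gripper_force: 6.0
```

Slightly softer, but not clear. I try the fourth for comparison.

```bash
python3 -m creep '[[0,0.15,0,0],[0,0,0,0],[0,0,-2,0],[0,0,-2,0],[3.7,0,0,0]]' 0.4 5|tail -3; python3 -m creep '[[3.75,0,0,0],[0,0,0,0],[0,0,2,0],[0,0,2,0],[0,0,0,0]]'|head -2; python3 -m creep '[[0,0,0,0],[0,0,0,0],[0,0,0,0],[0,0,0,0],[0,0,0,0]]' 0 6;  python3 -m creep '[[0,0.1,0,0],[0,0.05,0,0],[0,0,0,0],[0,0,0,0]]'; python3 -m creep '[[0,-0.15,0,0],[0,-0.15,0,0],[0,0,0,0],[0,0,0,0]]'
```

```text
ft_force: [1.6, -0.2, -0.0]
grip_width: 0.0347
gripper_force: 0.0
time_s: 8.62
tcp_pos: [0.5539, 0.1702, 0.0812]
time_s: 9.03
tcp_pos: [0.5572, 0.171, 0.0855]
eef_rot: [0.753, 0.658, 0.001, 0.0]
ft_force: [-0.4, 0.7, 0.3]
grip_width: 0.0216
gripper_force: 6.0
time_s: 9.37
tcp_pos: [0.5576, 0.1709, 0.0853]
eef_rot: [0.753, 0.658, -0.001, -0.0]
ft_force: [-5.8, 0.7, 7.2]
grip_width: 0.0215
gripper_force: 6.0
time_s: 9.7
tcp_pos: [0.5563, 0.1713, 0.0852]
eef_rot: [0.753, 0.658, 0.001, 0.001]
ft_force: [2.2, -0.8, 3.2]
grip_width: 0.021
gripper_force: 6.0
```

The fourth is stiff (8 N over 1.3 mm). The third is the candidate, so I go back and rock it gradually.

```bash
python3 -m creep '[[0,0.15,0,0],[0,0,0,0],[0,0,-2,0],[0,0,-2,0],[-3.7,0,0,0]]' 0.4 5|tail -3; python3 -m creep '[[-3.75,0,0,0],[0,0,0,0],[0,0,2,0],[0,0,2,0],[0,0,0,0]]'|head -2; python3 -m creep '[[0,0,0,0],[0,0,0,0],[0,0,0,0],[0,0,0,0],[0,0,0,0]]' 0 8;  python3 -m creep '[[0,0.1,0,0],[0,0.1,0,0],[0,0.1,0,0],[0,0,0,0],[0,0,0,0]]'
```

```text
ft_force: [1.5, -0.8, 0.2]
grip_width: 0.0348
gripper_force: 0.0
time_s: 10.53
tcp_pos: [0.5443, 0.0967, 0.0816]
time_s: 10.95
tcp_pos: [0.5472, 0.0974, 0.0854]
eef_rot: [0.753, 0.658, 0.0, 0.0]
ft_force: [0.2, -1.0, -0.8]
grip_width: 0.0212
gripper_force: 8.0
time_s: 11.37
tcp_pos: [0.549, 0.0969, 0.0852]
eef_rot: [0.753, 0.658, -0.001, -0.001]
ft_force: [-5.7, 0.8, 7.5]
grip_width: 0.0212
gripper_force: 8.0
```

```bash
python3 -m creep '[[0,0,-0.1,0],[0,0,-0.1,0],[0,0,0,0],[0,0,0,0]]';  python3 -m creep '[[0,0.1,0,0],[0,0.1,0,0],[0,0,0,0],[0,0,0,0]]'
```

```text
time_s: 11.7
tcp_pos: [0.5501, 0.0968, 0.0868]
eef_rot: [0.753, 0.658, 0.0, 0.0]
ft_force: [-0.1, 0.6, -0.3]
grip_width: 0.0211
gripper_force: 8.0
time_s: 12.03
tcp_pos: [0.5516, 0.0965, 0.0865]
eef_rot: [0.753, 0.658, -0.0, -0.0]
ft_force: [-1.1, -0.4, 0.8]
grip_width: 0.0215
gripper_force: 8.0
```

With the downward press relieved, it rocks freely: 4.4 mm under about 1 N. This is the loose peg. I rock it further and hold.

```bash
python3 -m creep '[[0,0.1,0,0],[0,0.05,0,0],[0,0,0,0],[0,0,0,0],[0,0,0,0]]'; python3 -m creep '[[0,0,0,0],[0,-0.2,0,0],[0,-0.3,0,0],[0,-0.15,0,0],[0,0,0,0]]'
```

```text
time_s: 12.45
tcp_pos: [0.5528, 0.0963, 0.0866]
eef_rot: [0.753, 0.658, -0.0, -0.0]
ft_force: [-3.6, 0.5, 2.2]
grip_width: 0.0209
gripper_force: 8.0
time_s: 12.87
tcp_pos: [0.5476, 0.0973, 0.0871]
eef_rot: [0.753, 0.658, 0.001, 0.001]
ft_force: [1.6, -0.3, -0.1]
grip_width: 0.0212
gripper_force: 8.0
```

```bash
python3 -m creep '[[0,0,-0.5,0],[0,0,-1,0],[0,0,-1,0],[0,0,-1,0],[0,0,-1,0]]' - 10; python3 -m creep '[[0,0,-1.5,0],[0,0,-2,0],[0,0,-2,0],[0,0,-2,0],[0,0,-2,0]]' | tail -3; python3 -m creep '[[0,0,0,0],[0,0,0,0],[0,0,0,0]]'; python3 - <<'E'
from h import *
c,im=snap('side','s2');snap('scene','c2')
a=cv2.imread('pics/scene0.png')
print(onz(setup('scene'),(366,141),.091))
x=im[100:300,220:400]; y=cv2.imread('pics/c2.png')[90:290,250:430]
cv2.imwrite('pics/crop2.png',np.hstack([cv2.resize(v,None,fx=2.2,fy=2.2,interpolation=cv2.INTER_CUBIC) for v in(y,x)]))
E
```

```text
time_s: 13.28
tcp_pos: [0.5471, 0.0972, 0.1332]
eef_rot: [0.753, 0.658, 0.0, 0.0]
ft_force: [1.0, 0.0, -1.8]
grip_width: 0.0208
gripper_force: 10.0
ft_force: [0.2, -0.5, 0.2]
grip_width: 0.0209
gripper_force: 10.0
time_s: 13.95
tcp_pos: [0.5461, 0.0971, 0.2262]
eef_rot: [0.753, 0.658, -0.0, -0.0]
ft_force: [0.1, 0.6, -0.8]
grip_width: 0.0211
gripper_force: 10.0
[ 0.5572047  -0.28609055  0.091     ]
```

View pics/crop2.png

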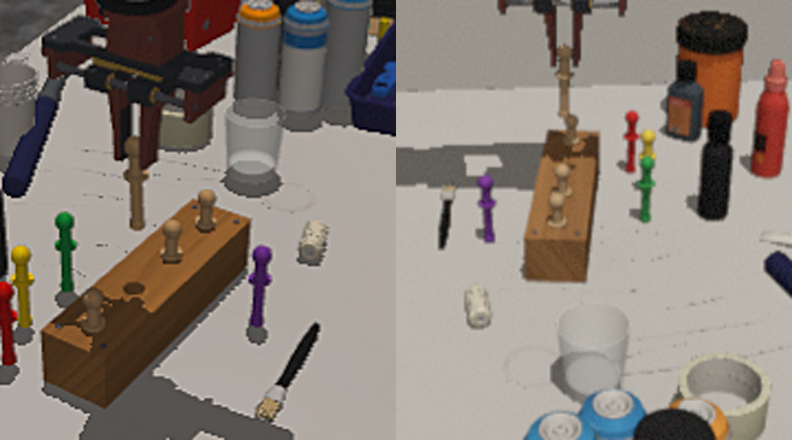

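The peg hangs vertical and clear at scene-crop (135,185), and its socket is empty. The other three pegs stay seated and the cup rim is still at scene (366,142). Next I carry it over the cup.

```bash
python3 -m creep '[[-1.5,0.3,0,0],[-2.5,0.4,0,0],[-3,0.5,0,0],[-3,0.5,0,0],[-3,0.5,0,0]]'|tail -2; python3 -m creep '[[-3,0.5,0,0],[-3,0.5,0,0],[-3,0.5,0,0],[-3,0.5,0,0],[-3,0.5,0,0]]'|sed -n 2p; python3 -m creep '[[-3,0.5,0,0],[-2.5,0.4,0,0],[-2,0.3,0,0],[-1.3,0.2,0,0],[0,0,0,0]]'|sed -n 2p;  python3 -m creep '[[0,0,0,0],[0,0,0,0],[0,0,0,0]]'; python3 - <<'E'
from h import *
s=env.observe();Rm=R.from_quat(s['eef_rot']).as_matrix()
print(s['tcp_pos'],((np.array([.5577,-.2862,0])-s['tcp_pos'])@Rm*100).round(2))
E
```

```text
grip_width: 0.0215
gripper_force: 10.0
tcp_pos: [0.5551, -0.1879, 0.2253]
tcp_pos: [0.5576, -0.2776, 0.2254]
time_s: 15.55
tcp_pos: [0.558, -0.2743, 0.2265]
eef_rot: [0.752, 0.659, -0.0, -0.0]
ft_force: [-0.4, -0.4, -0.4]
grip_width: 0.0205
gripper_force: 10.0
[ 0.55803475 -0.2743028   0.22645486] [-1.2   0.14 22.64]
```

Descend to put the foot just above the rim, then look.

```bash
python3 -m creep '[[-1.2,0.1,0,0],[0,0,1.5,0],[0,0,1.5,0],[0,0,0.5,0],[0,0,0,0]]'|tail -2; python3 -m creep '[[0,0,0,0],[0,0,0,0]]'|sed -n 2p; python3 - <<'E'
from h import *
print(env.observe()['tcp_pos'])
c,x=snap('side','s3');_,y=snap('scene','c3')
cv2.imwrite('pics/crop3.png',np.hstack([cv2.resize(v,None,fx=4,fy=4,interpolation=cv2.INTER_CUBIC) for v in(y[80:200,315:415],x[165:285,260:360])]))
E
```

```text
grip_width: 0.0215
gripper_force: 10.0
tcp_pos: [0.558, -0.2879, 0.1925]
[ 0.55802738 -0.28789631  0.19251151]
```

View pics/crop3.png

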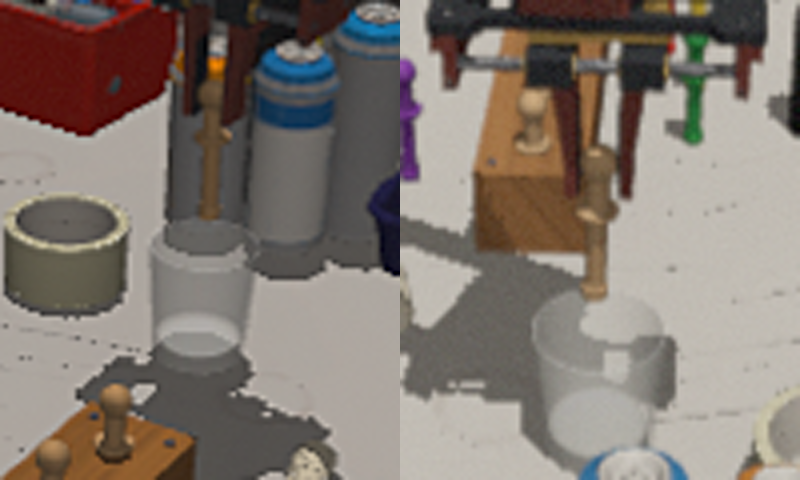

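The peg hangs over the rim with its foot at scene (367,134) and side (308.5,238.5). The rim centre is at scene (366,141) and side (309.5,247.5).

```bash
python3 - <<'E'
from h import *
a=setup('scene');b=setup('side')
print(tri([ray(a,(367.3,134)),ray(b,(308.5,238.5))]),tri([ray(a,(366.2,141)),ray(b,(309.5,247.3))]),tri([ray(a,(367.7,102.5)),ray(b,(309.5,206))]))
E
```

```text
[ 0.55495009 -0.28644153  0.11409992] [ 0.55738717 -0.28894347  0.08949374] [ 0.55907615 -0.28892419  0.20886004]
```

```bash
python3 -m creep '[[0,0.1,1.5,0],[0,0.1,2,0],[0,0,2,0],[0,0,1.5,0],[0,0,1,0]]'; python3 -m creep '[[0,0,0.8,0],[0,0,0.4,0],[0,0,0,0],[0,0,0,0]]'
```

```text
time_s: 16.65
tcp_pos: [0.5591, -0.2877, 0.1106]
eef_rot: [0.753, 0.658, -0.0, -0.0]
ft_force: [-1.0, -0.1, 0.3]
grip_width: 0.0205
gripper_force: 10.0
time_s: 16.98
tcp_pos: [0.5599, -0.2882, 0.1003]
eef_rot: [0.753, 0.658, 0.0, 0.0]
ft_force: [-0.5, 0.3, -0.3]
grip_width: 0.0213
gripper_force: 10.0
```

```bash
python3 -m creep '[[0,0,0.3,0],[0,0,0.2,0],[0,0,0,0],[0,0,0,0]]'; python3 -m creep '[[0,0,0.2,0],[0,0,0.1,0],[0,0,0,0],[0,0,0,0]]'
```

```text
time_s: 17.32
tcp_pos: [0.5595, -0.288, 0.0948]
eef_rot: [0.753, 0.658, 0.0, 0.0]
ft_force: [0.5, -0.6, -0.2]
grip_width: 0.0209
gripper_force: 10.0
time_s: 17.65
tcp_pos: [0.5594, -0.2879, 0.0916]
eef_rot: [0.753, 0.658, -0.0, -0.0]
ft_force: [0.5, -0.3, -0.6]
grip_width: 0.0209
gripper_force: 10.0
```

```bash
python3 -m creep '[[0,0,0,0],[0,0,0,0],[0,0,0,0],[0,0,0,0]]' 0.35 5;  python3 -m creep '[[0,0,-1,0],[0,0,-2,0],[0,0,-3,0],[0,0,-3,0],[0,0,-3,0]]'|tail -3; python3 -m creep '[[0,0,0,0],[0,0,0,0],[0,0,0,0],[0,0,0,0],[0,0,0,0]]'|head -2; python3 - <<'E'
from h import *
c,x=snap('side','s4');_,y=snap('scene','c4')
cv2.imwrite('pics/crop4.png',np.hstack([cv2.resize(v,None,fx=2.2,fy=2.2,interpolation=cv2.INTER_CUBIC) for v in(y[90:290,250:430],x[120:320,220:400])]))
E
```

```text
time_s: 17.98
tcp_pos: [0.5596, -0.288, 0.0918]
eef_rot: [0.753, 0.658, 0.0, 0.0]
ft_force: [1.0, -0.3, 0.3]
grip_width: 0.0308
gripper_force: 0.0
ft_force: [-0.7, -0.2, 0.7]
grip_width: 0.0307
gripper_force: 0.0
time_s: 18.82
tcp_pos: [0.5587, -0.2875, 0.2102]
```

View pics/crop4.png

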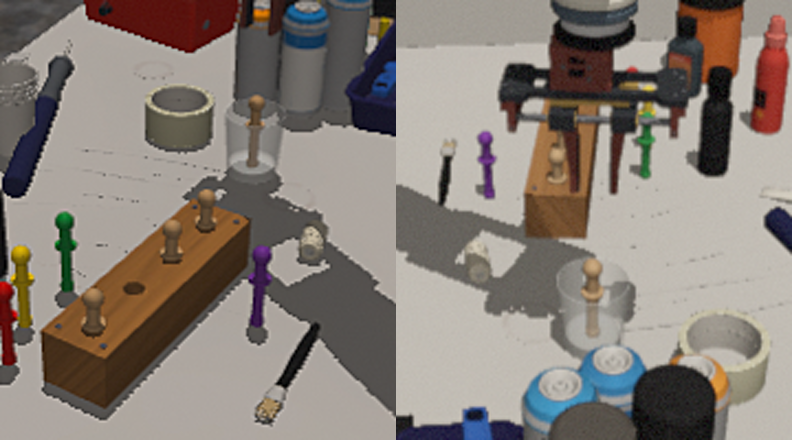

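The peg stands upright in the upright cup, with its knob at crop (257,103) and (592,268). The other three pegs are seated, the surroundings are unchanged and the gripper is clear.

```bash
python3 -c "
from workcell import env
print(env.job_done())"
```

```text
the job is handed in; nothing more can be done
None
```

The loose peg was the second from the stand's +y end if that end faces +y in the world frame (about x 0.547, y 0.097 m); I rocked it about 5.6 mm at the knob, pulled it out and stood it foot down in the clear cup, and handed the job in at about 19 s, with no verdict returned.

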